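# Open the oil filler

### The arm

A 7-joint arm with a two-finger parallel gripper is mounted at the origin on a cart in front of the work surface, level with it; the furniture and walls round the work are solid. World frame = base frame: x ahead of the robot, y to its left, z up, the work surface at z = 0. Lengths are in m, angles in rad, forces in N, time in s.
With the tool pointing down it reaches from about 0.4 to 0.85 m from the base axis. Payload 4.5 kg.
Tool frame: the origin (TCP) lies at the very end of the fingers, on their centre line; the grasp point (between the pads) lies 19 mm behind it (tcp_to_grasp is the z of the grasp point in the tool frame, in m); z points along the fingers, y is the line along which they close (so a half turn about z gives the same grasp; the last joint's range is limited). The gripper opens to 88 mm and grips with 3 to 60 N. Pads are 18 mm wide; open, the fingers measure 123 mm over their backs; the gripper's body (75 mm by 187 mm) begins 45 mm behind the grasp point.
Start: joints at [-1.11, 0.689, -0.195, 1.565, 0.157, 0.902, -0.215], TCP at [0.259, 0.569, 0.239] pointing down, gripper open.
Joint ranges: [-3.01, 3.01], [-0.46, 2.08], [-1.47, 1.51], [0.13, 2.56], [-1, 4.14], [0.04, 2.09], [-2.66, 2.66]. Speed limits (rad/s): [2.57, 2.57, 3.14, 3.14, 3.14, 3.14, 3.14].

### API

Orientations are given as a unit quaternion [x, y, z, w].
In Python, from plant import * gives the robot as it stands. The module is installed in compiled form; this text tells all that it offers.
- The arm moves only by the shell command python3 -m jog 'ROWS' [OPENING] [FORCE]. ROWS is JSON, a list that holds one entry, the list of rows, each a list of 6 numbers: the shift along the tool's x, y, z in m, then the turn, a rotation vector about the tool's x, y, z in rad. In form: [[[dx, dy, dz, ax, ay, az], ...]]. A call has 1 to 12 rows; each row shifts and turns the commanded pose from where the row before left it, along the tool's axes as they then stand; what a row does not reach is not made up. A row lasts 1/8 s, in which the tool goes at most 62.5 mm and 10.7 degrees, less where a joint would pass 70% of its speed; a pose out of reach is approached as far as the arm can. A call with a gripper value outside its range is refused whole. OPENING is the finger opening in m, from 0 to 0.0881, set as the call begins (- or left out, the last holds). The fingers move at their own pace and stop on an object; FORCE is the grip in N (left out, the last holds). Time passes only in rows, so rows that do not move let the fingers close. It gives the time, the measured TCP pose, the force, the opening and the grip force at its end, in the units of the state.
- get_state(): the state, without advancing time (a new reading comes with each control period).
- snapshot(name): name is "scene" or "top"; returns a dict with "frame" (420x560x3 uint8, red, green, blue), "mtx" (3x3 intrinsics, pixels), "D" ([k1, k2, p1, p2, k3] as OpenCV has them; the pictures are not rectified), "xyz" and "orientation" of the camera in the world. Camera axes: x right, y down, z forward; pixel columns grow to the right and rows downward; lengths in m; the calibration is good to about 2 mm. A picture is of the moment at which its call begins. There is no depth.
- finish_job(): hands the job in; it is judged then, once.
The state is a dict: "clock": time; "q": joint angles; "qd": joint speeds; "joint_torque": joint torques, N m; "tool_pos": TCP position; "eef_rot": TCP orientation; "contact_force": force on the tool from outside, world axes, zero at the start; "moment": the same for the moment, N m; "opening": opening from 0.0 (shut) to 1.0 (fully open); "finger_force": force on a finger pad.
Only numpy, scipy, OpenCV 4.12 (cv2) and the standard library are available. Lean on these libraries where they do the work, as an engineer would, in place of code of your own. Each camera call takes 0.05 s, during which the arm holds its last target. There are 200 camera calls.

### The job

Get the oil pot ready for topping up: flip the yellow tab over the filler right back, then unscrew the red cap beneath it counter-clockwise, by feel and without forcing it, until it comes up against its stop, and lift it out. Stand the cap upright in the steel tray and let go, leaving the tab open and the other things where they are.

Things in the scene. Friction and masses are not known exactly. Their poses are not given: they have to be found in the camera images.
- pot: green metal oil pot, fixed: foot 140x104 mm, body 120x84 mm, 36 mm high. Origin: on the filler neck's axis at the underside, z up. Aluminium neck, 60 mm outer diameter, flat top 58 mm above the bench. Pot x points from the neck to the tab's hinge (two posts 48 mm behind the neck axis, 83 mm high); sight glass and drain plug are on its -x side
- tab (a joint): hinge of the yellow flip-top tab, rad: 0 = closed, lying flat over the cap; grows as the ear is lifted up and back over the hinge; 2.0 = its end stop, leaning back. Stiff hinge (about 0.1 N m), stays where it is left
- tab_ear (a point): middle of the yellow pull ear at the tab's free end: a block 12 mm thick (pot x), 16 mm wide (pot y), 24 mm high (10 mm above, 14 mm below this point when closed), 90 mm from the hinge. Closed, its top is 103 mm above the bench. The tab is a strap 5 mm thick, 14 mm wide with a 40 mm disc over the cap. Axes: the pot's when closed, turning with the tab
- tab_hinge (a point): point on the hinge axis (along pot y), 48 mm behind the neck axis in pot +x, 78 mm above the bench; axes as of tab_ear
- cap: loose red ribbed screw cap, about 80 g: round knob 44 mm in diameter, 22 mm high, on a grey plug 31 mm in diameter, 19.5 mm long, with a lug on either side near its foot (42 mm across). Origin: centre of the plug's foot; z along its axis to the knob, which spans 19.5 to 41.5 mm. Screwed home, the origin is 38.5 mm above the bench and the knob's underside rests on the neck
- cap_knob (a point): middle of the cap's knob, on its axis, 30.5 mm above the cap's origin. The cap unscrews counter-clockwise seen from above, anything from 30 to 85 degrees to a firm stop (where differs and cannot be seen). Over the last 30 degrees the thread raises it 2 mm: the hand must rise with it. At the stop, or up to 4 degrees before it, it lifts straight out; elsewhere the lugs hold it
- neck_top (a point): centre of the neck's flat top, 58 mm above the bench; the cap's plug reaches 19.5 mm below it. The cap's lugs are plastic: the contact force between cap and pot must stay below 40 N, whether from turning on against the stop (0.5 N m is already too much), pulling up, pressing down or gripping off centre
- tray: shallow steel parts tray, fixed, 120 mm (its x) x 90 mm (its y) x 14 mm high, walls 3 mm, floor about 3 mm thick. Origin: centre of its underside
- green_tape: small roll of dark tape, 58 mm across, 19 mm high, bystander
- loupe: black loupe, 36 mm across, 34 mm high, bystander
- oil_bottle: oil bottle with red spout, 48 mm across, 140 mm high, bystander
- collet: small brass collet, 32 mm across, 24 mm high, bystander
- hose (a point): fixed point in the fat white suction hose that stands on the bench left of the pot, an obstacle: about 160 mm across here, reaching 0.47 m above the bench. Just behind it stands a thin clear splash screen, 0.13 to 0.63 m high, its right edge 75 mm farther from the robot and 65 mm farther right than this point. An arm coming from the left must draw in and pass on the robot's side

How it is judged:
On the way, in this order (a step that is already met when the one before it is completed fails the run):
1. the tab is flipped back (over 1.6 rad) while the cap is still screwed home (value of joint tab above 1.6 rad and z of cap in the frame of pot below 0.0398 m), for 0.2 s.
2. the cap is unscrewed and lifted clear of the neck (z of cap in the frame of pot above 0.06 m), for 0.1 s.
At the end, for the whole second after the job is handed in: The cap stands upright (within 0.15 rad) and still on the tray's floor, its axis within 45 mm (tray x) and 35 mm (tray y) of the tray's centre, and the tab is still back by more than 1.6 rad (x of cap in the frame of tray between -0.045 and 0.045 m and y of cap in the frame of tray between -0.035 and 0.035 m and z of cap in the frame of tray below 0.008 m and angle between cap's own z axis and vertical below 0.15 rad and linear speed of cap below 0.02 m/s and value of joint tab above 1.6 rad); the robot touches nothing.
It fails at once if cap forced: contact force between cap and pot over 40 N (contact force between cap and pot above 40 N).
It fails at once if a bystander moved more than 30 mm (distance of any of green_tape, loupe, oil_bottle, collet from where it was at the start of the episode above 0.03 m).
It also fails if it takes over 72 s, if anything falls off the work surface, if the arm or the gripper's body presses on something with over 40 N, if the wrist force passes 120 N, or if a joint passes its speed limit or range.

## Working session

There is one attempt and no reset: what is moved stays moved. The work goes in short steps, Python scripts to look and compute and a shell command to move; the robot and the scene stay as the last step left them, time stands still between calls to the robot, and variables do not carry over. Pictures are saved under pics/ and viewed, at most 10 in all, crops included, and the job is handed in when it is done.

```bash
mkdir -p pics; python3 - <<'E'
from plant import *
import cv2
s=get_state(); print({k:(v if not hasattr(v,'tolist') else v.tolist()) for k,v in s.items()})
for n in("scene","top"):
    d=snapshot(n); cv2.imwrite(f"pics/{n}0.png",d["frame"][:,:,::-1]); print(n,d["mtx"],d["D"],d["xyz"],d["orientation"])
E
```

```text
{'clock': 0.0, 'q': [-1.1101873093532277, 0.6899997688285645, -0.19451553358138265, 1.5663539465465284, 0.15724568284152934, 0.9024866240931081, -0.21508226785557374], 'qd': [0.00036268203043395876, -0.0010991318577555562, -0.0010834941699001876, 0.0019696193964461313, 0.0005959831962538864, -0.00135479336331498, -0.00060133742539732], 'joint_torque': [-6.331389386105002e-05, -52.756415605545044, -1.2666965648531914, -15.34338891506195, -0.0526343216188252, 0.006514556152978912, 0.00018706848550209543], 'tool_pos': [0.2584966565854635, 0.5683342218025663, 0.23789756616826804], 'eef_rot': [0.21175368401336073, 0.9773226233857721, -0.000918486742275529, -0.00015332066415280705], 'contact_force': [0.9257323410205399, -0.267755073549021, -0.8480604467181012], 'moment': [0.04035771403495551, 0.018734958521381642, -0.008309147339054482], 'finger_force': 0.0, 'opening': 1.000120824808705}
scene [[394.83762632   0.         278.48881589]
 [  0.         394.83762632 217.82311596]
 [  0.           0.           1.        ]] [-0.10076838  0.          0.          0.          0.        ] [ 0.17650201 -0.66878586  0.65537165] [ 0.84521371 -0.18447769  0.10465547 -0.49053949]
top [[510.84861653   0.         275.45822299]
 [  0.         510.84861653 212.32928034]
 [  0.           0.           1.        ]] [-0.13315217  0.          0.          0.          0.        ] [0.27215577 0.06708235 1.64486337] [ 0.70655355 -0.70211485  0.06368051 -0.0613319 ]
```

View pics/scene0.png

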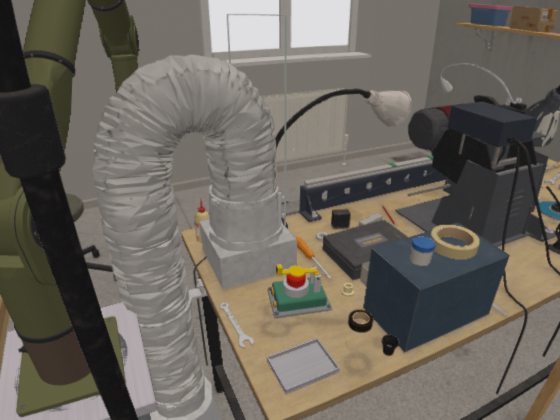

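View pics/top0.png

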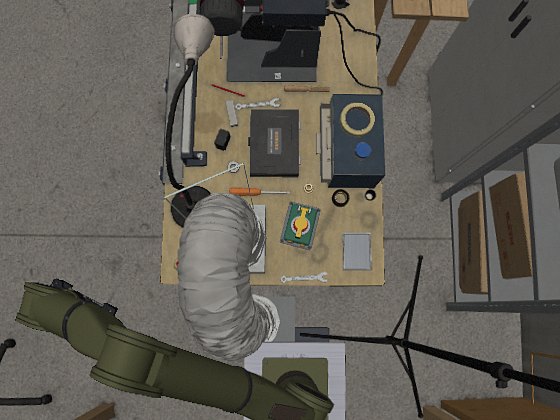

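The scene view shows the pot near (298,290) and the tray near (302,365). In the top view the pot is at (300,225), the tray at (357,250), the tape at (341,197), and the hose at (215,270) to the pot's left. Next I'll take a close crop and measure.

```bash
cat > h.py <<'E'
import numpy as np, cv2
from scipy.spatial.transform import Rotation as R
from plant import *
def ray(d,uv):
    p=cv2.undistortPoints(np.array(uv,float).reshape(-1,1,2),d["mtx"],np.array(d["D"]))[:,0]
    v=np.c_[p,np.ones(len(p))]@R.from_quat(d["orientation"]).as_matrix().T
    return np.array(d["xyz"]),v
def onz(d,uv,z):
    o,v=ray(d,uv); return o+v*((z-o[2])/v[:,2])[:,None]
def tri(ds,uvs):
    A=0;b=0
    for d,u in zip(ds,uvs):
        o,v=ray(d,[u]); v=v[0]/np.linalg.norm(v[0]); P=np.eye(3)-np.outer(v,v); A=A+P; b=b+P@o
    return np.linalg.solve(A,b)
def proj(d,p):
    M=R.from_quat(d["orientation"]).as_matrix().T
    r,_=cv2.Rodrigues(M); t=-M@np.array(d["xyz"])
    return cv2.projectPoints(np.array(p,float).reshape(-1,1,3),r,t,d["mtx"],np.array(d["D"]))[0][:,0]
E
python3 - <<'E'
from h import *
t=snapshot("top");s=snapshot("scene")
a=t["frame"][180:300,250:400]; b=s["frame"][250:330,250:350]
a=cv2.resize(a,None,fx=4,fy=4,interpolation=cv2.INTER_CUBIC)[:,:,::-1]
cv2.imwrite("pics/a.png",a)
cv2.imwrite("pics/b.png",cv2.resize(b,None,fx=7,fy=7,interpolation=cv2.INTER_CUBIC)[:,:,::-1])
def cont(d,lo,hi,box):
    x0,y0,x1,y1=box;h=cv2.cvtColor(d["frame"],cv2.COLOR_RGB2HSV)[y0:y1,x0:x1]
    m=cv2.inRange(h,lo,hi);c=max(cv2.findContours(m,0,2)[0],key=cv2.contourArea)
    r=cv2.minAreaRect(c); return np.array(r[0])+[x0,y0],r[1],r[2],cv2.boxPoints(r)+[x0,y0],m.sum()/255
g=cont(t,(45,80,30),(85,255,255),(270,190,330,260));print("green",g[1]);print(onz(t,g[3],.036),onz(t,[g[0]],.036))
y=cont(t,(22,120,120),(34,255,255),(270,190,330,260));print("yel",y[0],y[1]);print(onz(t,y[3],.085))
E
```

```text
green (25.708772659301758, 36.62287902832031)
[[ 0.47573981  0.0377858   0.036     ]
 [ 0.59077861  0.00965004  0.036     ]
 [ 0.57095861 -0.0703813   0.036     ]
 [ 0.45630847 -0.04130589  0.036     ]] [[ 0.52309709 -0.01598061  0.036     ]]
yel [300.73077202 221.65384674] (11.287160873413086, 29.39623260498047)
[[ 0.47900642  0.00733375  0.085     ]
 [ 0.57050128 -0.00401413  0.085     ]
 [ 0.56630867 -0.03885899  0.085     ]
 [ 0.47486487 -0.02716446  0.085     ]]
```

View pics/a.png

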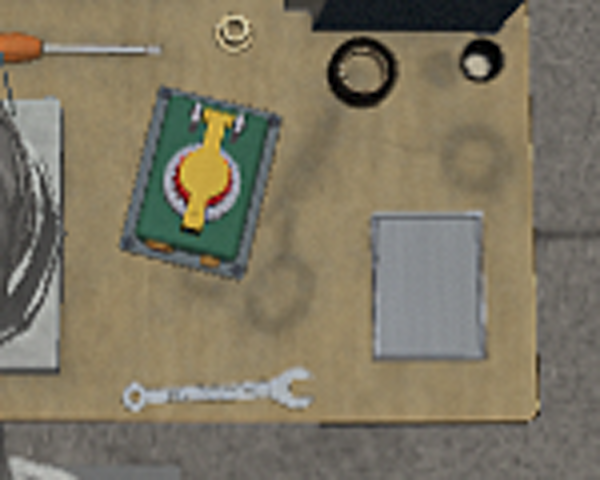

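View pics/b.png

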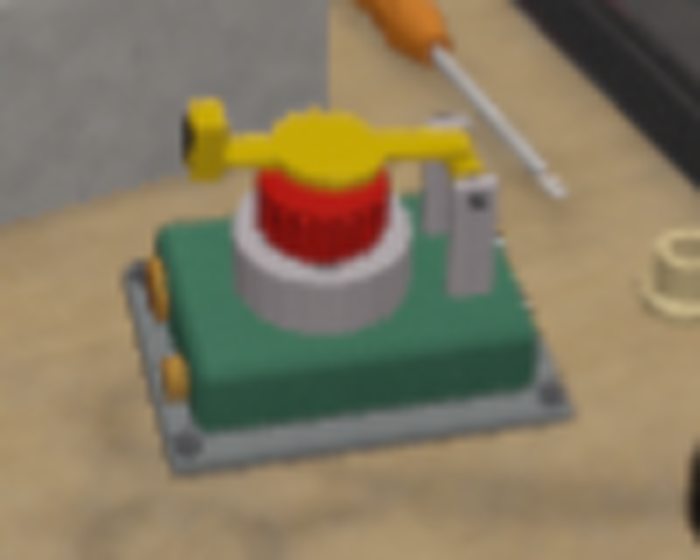

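The crops show the tab closed over the cap, with the hinge posts on the far side (+x). In crop a the ear is at (193,222), the neck ring at (202,180), and the tray corners run from (373,213) to (487,357).

```bash
python3 - <<'E'
from h import *
t=snapshot("top");s=snapshot("scene")
A=lambda *p:np.array(p)/4+[250-.375,180-.375]
B=lambda *p:np.array(p)/7+[250-.43,250-.43]
f=onz(t,A((163,88),(281,118),(243,278),(122,248)),.005);print("foot",f,f.mean(0))
e=f[0]+f[1]-f[2]-f[3];print("yaw",np.arctan2(e[1],e[0])); e=f[0]+f[3]-f[1]-f[2];print("yaw-y",np.arctan2(-e[0],e[1]))
print("neck",onz(t,A((202,180)),.058))
print("ear top",onz(t,A((193,224)),.09),"tri",tri([t,s],[A((194,222))[0],B((207,140))[0]]))
print("posts",onz(t,A((197,115),(240,125)),.083))
tr=onz(t,A((373,213),(483,213),(487,357),(375,357)),.014);print("tray",tr,tr.mean(0))
print("tape,loupe,collet",onz(t,A((362,72),(481,61),(234,34)),.02))
print("neck scene",onz(s,B((322,230)),.058), "hosebox", onz(t,A((62,370),(62,100)),.0))
E
```

```text
foot [[ 0.60147044  0.01386654  0.005     ]
 [ 0.57714823 -0.0826447   0.005     ]
 [ 0.44575637 -0.05081475  0.005     ]
 [ 0.46953083  0.04685137  0.005     ]] [ 0.52347647 -0.01818538  0.005     ]
yaw -0.24133659435529678
yaw-y -0.24280767792282565
neck [[ 0.51730479 -0.0151403   0.058     ]]
ear top [[ 0.47815959 -0.00649944  0.09      ]] tri [ 0.47774586 -0.00657599  0.10183595]
posts [[ 0.56457058 -0.0100773   0.083     ]
 [ 0.55688784 -0.04352336  0.083     ]]
tray [[ 0.49796778 -0.15562253  0.014     ]
 [ 0.49839377 -0.24521469  0.014     ]
 [ 0.38200753 -0.24575709  0.014     ]
 [ 0.38187956 -0.15552386  0.014     ]] [ 0.44006216 -0.20052954  0.014     ]
tape,loupe,collet [[ 0.61290884 -0.14778696  0.02      ]
 [ 0.62287487 -0.24577146  0.02      ]
 [ 0.64378381 -0.04355718  0.02      ]]
neck scene [[ 0.51568427 -0.01606593  0.058     ]] hosebox [[0.37125201 0.0944844  0.        ]
 [0.59188004 0.09652534 0.        ]]
```

```bash
python3 - <<'E'
from h import *
t=snapshot("top");s=snapshot("scene")
print("scr", onz(s,[(286,15),(229,15)],.63), onz(t,[(240,165),(165,197)],.63))
print("leg bottom",tri([t,s],[(262,325),(190,400)]))
for z in(.2,.4,.47):print(z,"top outline",onz(t,[(180,270),(262,250),(250,210),(225,195),(190,215),(195,330),(230,357),(275,345),(272,310),(240,280)],z)[:,:2].round(3).tolist())
a=np.hstack([cv2.resize(s["frame"][0:420,60:320],None,fx=1.4,fy=1.4),cv2.resize(t["frame"][150:420,120:340],None,fx=588/270,fy=588/270)[:,:436]])
cv2.imwrite("pics/c.png",a[:,:,::-1]);print(a.shape)
E
```

```text
scr [[0.49958808 0.00938311 0.63      ]
 [0.41884607 0.07866286 0.63      ]] [[0.5520599  0.13771076 0.63      ]
 [0.48400004 0.28982086 0.63      ]]
leg bottom [ 0.21009382  0.10840946 -0.38919441]
0.2 top outline [[0.363, 0.332], [0.422, 0.101], [0.537, 0.136], [0.581, 0.209], [0.521, 0.309], [0.196, 0.285], [0.123, 0.186], [0.157, 0.062], [0.254, 0.071], [0.337, 0.162]]
0.4 top outline [[0.35, 0.296], [0.401, 0.096], [0.5, 0.127], [0.538, 0.19], [0.487, 0.276], [0.207, 0.255], [0.144, 0.17], [0.173, 0.063], [0.256, 0.07], [0.328, 0.149]]
0.47 top outline [[0.346, 0.283], [0.394, 0.094], [0.487, 0.123], [0.523, 0.183], [0.475, 0.264], [0.21, 0.244], [0.151, 0.164], [0.179, 0.063], [0.257, 0.07], [0.324, 0.144]]
(588, 800, 3)
```

View pics/c.png

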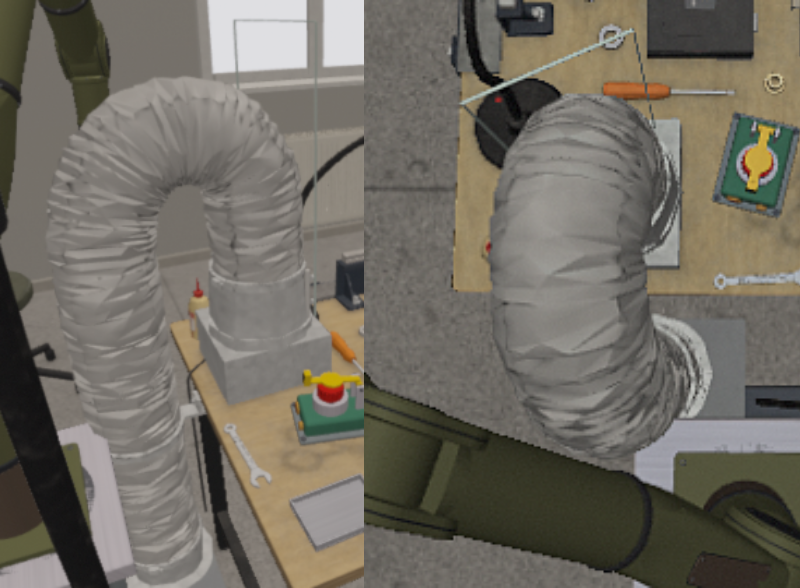

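The picture shows the hose arching from the cart over to the bench box left of the pot, with its crown near crop (180,80). The screen's right edge is at about x 0.55, y 0.14. I'll rise above the hose first, then swing across close to the base.

```bash
python3 -m jog '[[[0,0,-0.05,0,0,-0.06],[0,0,-0.055,0,0,-0.06],[0,0,-0.055,0,0,-0.067],[0,0,-0.055,0,0,0],[0,0,-0.055,0,0,0],[0,0,-0.05,0,0,0],[0,0,0,0,0,0],[0,0,0,0,0,0]]]' ; python3 - <<'E'
from h import *
s=get_state();print(np.round(s["q"],3),np.round(s["joint_torque"],1), s["tool_pos"],R.from_quat(s["eef_rot"]).as_matrix().round(3))
d=snapshot("scene");print(onz(d,[(190,62)],.47))
E
```

```text
clock: 1.4
tool_pos: [0.2586, 0.5687, 0.5577]
eef_rot: [0.119, 0.993, -0.001, -0.0]
contact_force: [0.2, -0.4, -1.0]
opening: 0.999
finger_force: 0.0
[-1.11   0.531 -0.25   0.894  0.127  1.731  0.024] [ -0.  -51.3  -1.1 -20.3  -0.1   0.1   0. ] [0.25856895 0.56874968 0.55769081] [[-0.971  0.237 -0.   ]
 [ 0.237  0.971 -0.002]
 [ 0.    -0.002 -1.   ]]
[[0.47372792 0.68810321 0.47      ]]
```

```bash
python3 -m jog '[[[-0.01,-0.02,-0.03,0,0,0],[-0.01,-0.02,-0.03,0,0,0],[-0.01,-0.02,-0.03,0,0,0],[-0.01,-0.02,-0.02,0,0,0],[-0.01,-0.02,0,0,0,0],[-0.01,-0.02,0,0,0,0],[-0.01,-0.02,0,0,0,0],[0,0,0,0,0,0],[0,0,0,0,0,0]]]' ; python3 - <<'E'
from h import *
s=get_state();print(np.round(s["q"],3),np.round(s["joint_torque"],1), s["tool_pos"],R.from_quat(s["eef_rot"]).as_matrix().round(3))
a=[snapshot(n)["frame"] for n in("scene","top")]
cv2.imwrite("pics/d.png",cv2.resize(np.hstack(a),None,fx=800/1120,fy=800/1120,interpolation=cv2.INTER_AREA)[:,:,::-1])
E
```

```text
clock: 2.58
tool_pos: [0.2932, 0.4169, 0.6678]
eef_rot: [0.119, 0.993, -0.001, -0.001]
contact_force: [-0.2, 0.9, 0.3]
opening: 0.996
finger_force: 0.0
[-0.92   0.336 -0.242  0.895  0.083  1.919  0.211] [  0.5 -38.9  -0.4 -18.6  -0.    0.1   0. ] [0.29315548 0.41692484 0.66779855] [[-0.972  0.237 -0.001]
 [ 0.237  0.972 -0.001]
 [ 0.001 -0.002 -1.   ]]
```

View pics/d.png

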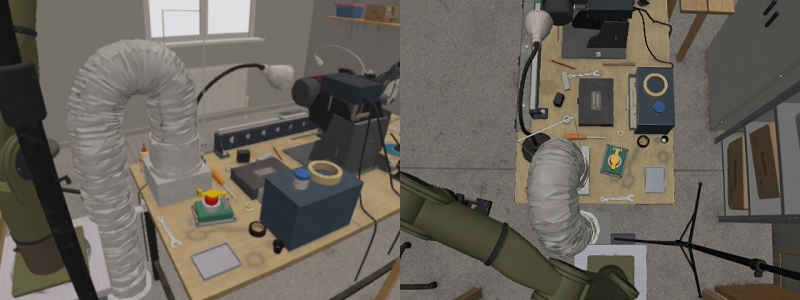

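The arm now stands higher than the hose, and nothing is touching. Next I'll sweep right above it.

```bash
python3 -m jog '[[[-0.027,-0.044,0,0,0,0],[-0.027,-0.044,0,0,0,0],[-0.027,-0.044,0,0,0,0]]]'; python3 -m jog '[[[-0.024,-0.042,0,0,0,0],[-0.024,-0.042,0,0,0,0],[-0.024,-0.042,0,0,0,0]]]';python3 -m jog '[[[-0.024,-0.042,0,0,0,0],[-0.024,-0.042,0,0,0,0],[-0.024,-0.042,0,0,0,0],[0,0,0,0,0,0],[0,0,0,0,0,0]]]';  python3 - <<'E'
from h import *
s=get_state();print(np.round(s["q"],3),np.round(s["joint_torque"],1), s["tool_pos"],R.from_quat(s["eef_rot"]).as_matrix().round(3))
E
```

```text
clock: 3.05
tool_pos: [0.3411, 0.2681, 0.6682]
eef_rot: [0.119, 0.993, -0.0, -0.0]
contact_force: [0.9, -0.5, -0.0]
opening: 1.003
finger_force: 0.0
clock: 3.42
tool_pos: [0.3812, 0.1286, 0.6684]
eef_rot: [0.119, 0.993, -0.0, -0.0]
contact_force: [0.6, 0.1, -0.5]
opening: 1.002
finger_force: 0.0
clock: 4.05
tool_pos: [0.4211, -0.0089, 0.6684]
eef_rot: [0.119, 0.993, 0.0, -0.0]
contact_force: [0.6, 0.5, 0.0]
opening: 1.0
finger_force: 0.0
[-0.132  0.153  0.059  1.153 -0.01   1.837  1.256] [  0.9 -27.8   1.  -19.1   0.1   0.1   0. ] [ 0.42110778 -0.00894221  0.66838116] [[-0.972  0.236 -0.001]
 [ 0.236  0.972  0.001]
 [ 0.001  0.001 -1.   ]]
```

```bash
python3 -m jog '[[[-0.006,0.002,0.052,0,0,0],[-0.006,0.002,0.052,0,0,0],[-0.006,0.002,0.052,0,0,0],[-0.006,0.002,0.052,0,0,0],[-0.006,0.002,0.052,0,0,0],[-0.006,0.002,0.052,0,0,0],[-0.006,0.002,0.052,0,0,0],[-0.006,0.001,0.052,0,0,0],[-0.005,0.001,0.052,0,0,0],[0,0,0,0,0,0],[0,0,0,0,0,0]]]' 0.05 10;  python3 - <<'E'
from h import *
s=get_state();print(np.round(s["q"],3), s["tool_pos"])
t=snapshot("scene");f=t["frame"][200:330,240:370]
cv2.imwrite("pics/e.png",cv2.resize(f,None,fx=4.5,fy=4.5,interpolation=cv2.INTER_CUBIC)[:,:,::-1])
E
```

```text
clock: 5.42
tool_pos: [0.4769, -0.0061, 0.2021]
eef_rot: [0.119, 0.993, 0.0, 0.001]
contact_force: [0.1, -0.4, 1.0]
opening: 0.565
finger_force: 0.0
[-0.095  0.558  0.017  2.049 -0.019  0.532  1.269] [ 0.47692003 -0.00605165  0.20209586]
```

View pics/e.png

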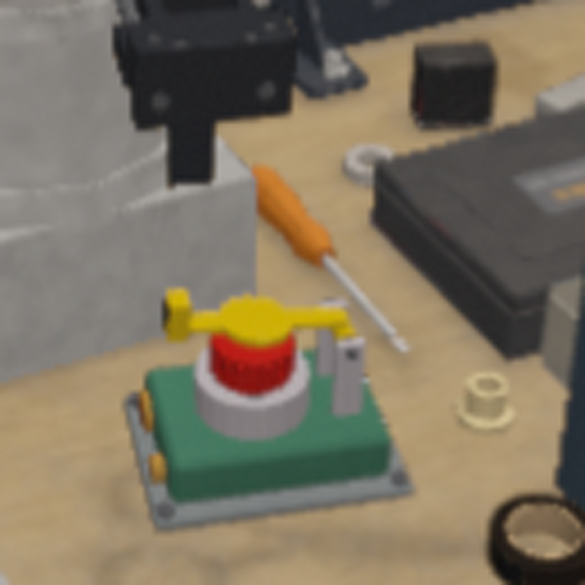

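The hand hangs over the ear: the finger tip is at crop (190,180) and the ear at (177,313). Now I'll go down and grip the ear.

```bash
python3 -m jog '[[[0,0,0.03,0,0,0],[0,0,0.03,0,0,0],[0,0,0.03,0,0,0],[0,0,0.02,0,0,0],[0,0,0.014,0,0,0],[0,0,0,0,0,0]]]' 0.05 10;  python3 -m jog '[[[0,0,0,0,0,0],[0,0,0,0,0,0],[0,0,0,0,0,0],[0,0,0,0,0,0],[0,0,0,0,0,0],[0,0,0,0,0,0]]]' 0 8
```

```text
clock: 6.22
tool_pos: [0.4767, -0.0069, 0.0772]
eef_rot: [0.119, 0.993, 0.0, 0.001]
contact_force: [-0.5, -0.6, 0.1]
opening: 0.572
finger_force: 0.0
clock: 6.98
tool_pos: [0.477, -0.0046, 0.0769]
eef_rot: [0.118, 0.993, 0.002, 0.001]
contact_force: [-0.2, 4.9, 0.9]
opening: 0.18
finger_force: 8.0
```

```bash
python3 -m jog '[[[-0.003,0,-0.013,0,0,0],[-0.006,0,-0.013,0,0,0],[-0.0075,0,-0.0115,0,0,0],[-0.009,0,-0.0105,0,0,0],[-0.0105,0,-0.009,0,0,0],[-0.0118,0,-0.007,0,0,0]]]';  python3 -m jog '[[[-0.0125,0,-0.0055,0,0,0],[-0.0135,0,-0.003,0,0,0],[-0.0137,0,-0.0015,0,0,0],[-0.0137,0,0.001,0,0,0],[-0.0135,0,0.003,0,0,0],[-0.013,0,0.0045,0,0,0],[-0.012,0,0.0065,0,0,0],[0,0,0,0,0,0],[0,0,0,0,0,0]]]'
```

```text
clock: 7.72
tool_pos: [0.5216, -0.0156, 0.141]
eef_rot: [0.118, 0.993, 0.002, -0.001]
contact_force: [-0.4, 5.4, -0.4]
opening: 0.179
finger_force: 8.0
clock: 8.85
tool_pos: [0.6114, -0.0377, 0.135]
eef_rot: [0.119, 0.993, 0.001, -0.001]
contact_force: [0.2, 6.0, -2.9]
opening: 0.181
finger_force: 8.0
```

```bash
python3 - <<'E'
from h import *
t=snapshot("scene");f=t["frame"][200:330,240:370]
cv2.imwrite("pics/f.png",cv2.resize(f,None,fx=4,fy=4,interpolation=cv2.INTER_CUBIC)[:,:,::-1])
E
```

```text
(no output)
```

View pics/f.png

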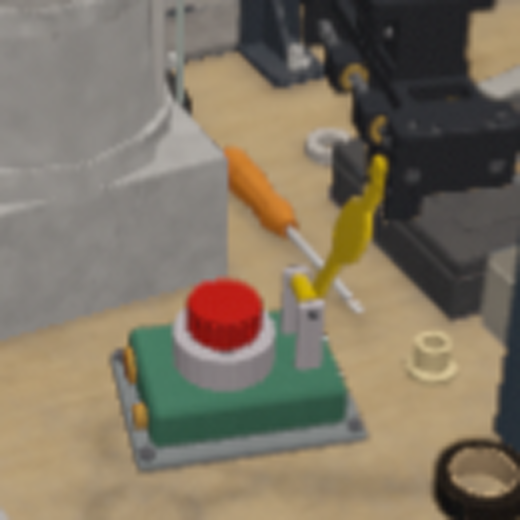

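The tab now leans well back, with the ear in the fingers at crop (378,165), and the cap is exposed at (225,310). I'll release, raise the hand and measure the cap.

```bash
python3 -m jog '[[[0,0,0,0,0,0],[0,0,0,0,0,0],[0,0,0,0,0,0],[0,0,-0.03,0,0,0],[0,0,-0.05,0,0,0],[0,0,-0.03,0,0,0]]]' 0.07; python3 - <<'E'
from h import *
s=get_state();print(np.round(s["q"],3), s["tool_pos"])
def red(d,x0,y0,x1,y1):
    h=cv2.cvtColor(d["frame"],cv2.COLOR_RGB2HSV)[y0:y1,x0:x1]
    m=cv2.inRange(h,(0,150,60),(8,255,255))|cv2.inRange(h,(172,150,60),(180,255,255))
    c=max(cv2.findContours(m,0,2)[0],key=cv2.contourArea);r=cv2.boundingRect(c);M=cv2.moments(m,True)
    return np.array([M["m10"]/M["m00"]+x0,M["m01"]/M["m00"]+y0]),r,m.sum()/255,x0,y0
t=snapshot("top");s=snapshot("scene")
a=red(t,280,200,325,250);b=red(s,275,255,320,310);print(a,b)
print(onz(t,[a[0]],.075),onz(s,[b[0]],.0725),tri([t,s],[a[0],b[0]]))
E
```

```text
clock: 9.65
tool_pos: [0.6126, -0.041, 0.2481]
eef_rot: [0.12, 0.993, -0.0, 0.001]
contact_force: [0.4, -0.1, 0.4]
opening: 0.794
finger_force: 0.0
[-0.017  0.658  0.015  1.6   -0.011  0.881  1.332] [ 0.61258946 -0.04096643  0.24813361]
(array([300.23178808, 224.04635762]), (13, 18, 15, 13), np.float64(151.0), 280, 200) (array([295.61363636, 277.94318182]), (12, 15, 19, 17), np.float64(264.0), 275, 255)
[[ 0.51650175 -0.01459602  0.075     ]] [[ 0.51496984 -0.01712089  0.0725    ]] [ 0.51677756 -0.01467511  0.07024443]
```

```bash
python3 -m jog '[[[0.034,0.001,0,0,0,0],[0.033,0.001,0,0,0,0],[0.033,0,0,0,0,0],[0,0,0,0,0,0.146],[0,0,0,0,0,0.146],[0,0,0,0,0,0.146],[0,0,0,0,0,0.146],[0,0,0,0,0,0.146],[0,0,0,0,0,0],[0,0,0,0,0,0]]]' 0.068; python3 - <<'E'
from h import *
s=get_state();p=s["tool_pos"];M=R.from_quat(s["eef_rot"]).as_matrix();print(np.round(s["q"],3),p,M.round(3)); print("tool d to cap",M.T@(np.array([.516,-.0155,.0615])-p))
E
```

```text
clock: 11.0
tool_pos: [0.5149, -0.0148, 0.2453]
eef_rot: [0.465, 0.885, -0.0, -0.0]
contact_force: [0.1, -0.5, -0.3]
opening: 0.769
finger_force: 0.0
[-0.208  0.547  0.234  1.899 -0.184  0.717  0.735] [ 0.51487144 -0.0147598   0.24529424] [[-0.567  0.823 -0.001]
 [ 0.823  0.567 -0.   ]
 [ 0.    -0.001 -1.   ]]
tool d to cap [-0.00130195  0.00065046  0.18379343]
```

```bash
python3 -m jog '[[[-0.001,0.001,0.05,0,0,0],[0,0,0.05,0,0,0],[0,0,0.04,0,0,0],[0,0,0.02,0,0,0],[0,0,0.015,0,0,0],[0,0,0.008,0,0,0],[0,0,0,0,0,0],[0,0,0,0,0,0]]]'; python3 -m jog '[[[0,0,0,0,0,0],[0,0,0,0,0,0],[0,0,0,0,0,0],[0,0,0,0,0,0]]]' 0 8;python3 - <<'E'
from h import *
s=get_state();print(s["tool_pos"],s["moment"],R.from_quat(s["eef_rot"]).as_matrix().T@s["contact_force"])
E
```

```text
clock: 12.0
tool_pos: [0.5171, -0.0149, 0.0634]
eef_rot: [0.466, 0.885, 0.0, 0.001]
contact_force: [0.1, -0.7, 0.1]
opening: 0.771
finger_force: 0.0
clock: 12.5
tool_pos: [0.5168, -0.0148, 0.063]
eef_rot: [0.466, 0.885, 0.0, 0.0]
contact_force: [-0.1, -0.0, 3.6]
opening: 0.498
finger_force: 8.0
[ 0.51678806 -0.01477946  0.06296118] [0.03308769 0.07724976 0.07995115] [ 0.07346135 -0.11613534 -3.59051122]
```

```bash
cat > m.py <<'E'
from h import *
s=get_state();M=R.from_quat(s["eef_rot"]).as_matrix();print("yaw",np.degrees(np.arctan2(M[1,1],M[0,1])).round(2),"pos",np.round(s["tool_pos"],4),"mom",np.round(s["moment"],3),"F",np.round(s["contact_force"],1),"op",round(s["opening"]*88.1,2),"q7",round(s["q"][6],2),s["clock"])
E
python3 -m jog '[[[0,0,0,0,0,0],[0,0,0,0,0,0]]]' 0 12 >/dev/null; python3 m.py
for i in 1; do python3 -m jog '[[[0,0,0,0,0,-0.07],[0,0,0,0,0,-0.07]]]'>/dev/null; done; python3 m.py
python3 -m jog '[[[0,0,0,0,0,-0.07],[0,0,0,0,0,-0.07]]]'>/dev/null; python3 m.py
python3 -m jog '[[[0,0,0,0,0,-0.07],[0,0,0,0,0,-0.07]]]'>/dev/null; python3 m.py
```

```text
yaw 34.44 pos [ 0.5168 -0.0148  0.063 ] mom [0.093 0.079 0.044] F [0.4 0.3 5.4] op 43.84 q7 0.81 12.75
yaw 42.58 pos [ 0.5169 -0.0147  0.0629] mom [ 0.131  0.037 -0.012] F [0.4 1.2 4.3] op 43.31 q7 0.89 13.0
yaw 50.61 pos [ 0.5168 -0.0146  0.0629] mom [ 0.279  0.082 -0.048] F [0.2 1.7 4.5] op 43.37 q7 0.96 13.25
yaw 58.64 pos [ 0.5168 -0.0144  0.0629] mom [ 0.364  0.071 -0.06 ] F [0.6 1.7 5.4] op 43.39 q7 1.04 13.5
```

```bash
for i in 1 2; do python3 -m jog '[[[0,0,0,0,0,-0.035],[0,0,0,0,0,-0.035]]]'>/dev/null; python3 m.py;done
```

```text
yaw 62.59 pos [ 0.5168 -0.0143  0.063 ] mom [ 0.314  0.044 -0.046] F [-0.5  1.5  4.8] op 43.83 q7 1.08 13.75
yaw 66.6 pos [ 0.5167 -0.0143  0.063 ] mom [ 0.385  0.069 -0.059] F [-0.4  1.1  5.2] op 43.52 q7 1.12 14.0
```

```bash
for i in 1 2; do python3 -m jog '[[[0,0,0,0,0,-0.035],[0,0,0,0,0,-0.035]]]'>/dev/null; python3 m.py;done
```

```text
yaw 70.61 pos [ 0.5167 -0.0142  0.0629] mom [ 0.406  0.085 -0.094] F [-0.3  2.   5.2] op 43.64 q7 1.15 14.25
yaw 74.61 pos [ 0.5169 -0.0143  0.063 ] mom [ 0.381  0.004 -0.168] F [-0.6  2.   5.6] op 43.68 q7 1.19 14.5
```

```bash
for i in 1 2; do python3 -m jog '[[[0,0,0,0,0,-0.035],[0,0,0,0,0,-0.035]]]'>/dev/null; python3 m.py;done
```

```text
yaw 78.61 pos [ 0.5172 -0.0143  0.0632] mom [ 0.414  0.038 -0.082] F [0.4 1.7 7.9] op 43.86 q7 1.23 14.75
yaw 82.61 pos [ 0.5173 -0.0143  0.0634] mom [ 0.493  0.145 -0.248] F [-0.5  2.2 10.6] op 43.58 q7 1.27 15.0
```

The upward force shows the thread lifting the cap from about yaw 75, so the hand now rises with it.

```bash
python3 -m jog '[[[0,0,-0.0003,0,0,-0.035],[0,0,-0.0003,0,0,-0.035]]]'>/dev/null; python3 m.py; python3 -m jog '[[[0,0,-0.0002,0,0,-0.035],[0,0,-0.0002,0,0,-0.035]]]'>/dev/null; python3 m.py
```

```text
yaw 86.62 pos [ 0.5171 -0.0142  0.0639] mom [ 0.623  0.172 -0.163] F [-0.5  3.   8.1] op 44.05 q7 1.31 15.25
yaw 90.66 pos [ 0.5171 -0.0141  0.0643] mom [ 0.501  0.143 -0.119] F [-0.9  2.4  8.5] op 43.38 q7 1.35 15.5
```

```bash
python3 -m jog '[[[0,0,-0.0002,0,0,-0.035],[0,0,-0.0002,0,0,-0.035]]]'>/dev/null; python3 m.py; python3 -m jog '[[[0,0,-0.0002,0,0,-0.035],[0,0,-0.0002,0,0,-0.035]]]'>/dev/null; python3 m.py
```

```text
yaw 94.67 pos [ 0.5171 -0.0141  0.0645] mom [ 0.441 -0.02  -0.153] F [0.3 2.3 5.6] op 43.82 q7 1.39 15.75
yaw 98.69 pos [ 0.5175 -0.0139  0.0645] mom [ 0.788 -0.383 -0.381] F [1.7 2.9 0.7] op 43.65 q7 1.43 16.0
```

```bash
python3 -m jog '[[[0,0,0,0,0,0]]]'>/dev/null; python3 m.py; python3 -m jog '[[[0,0,0,0,0,-0.014]]]'>/dev/null; python3 m.py
```

```text
yaw 98.65 pos [ 0.5175 -0.014   0.0645] mom [ 0.924 -0.435 -0.3  ] F [2.6 4.4 2.5] op 43.3 q7 1.42 16.125
yaw 99.46 pos [ 0.5174 -0.0139  0.0645] mom [ 0.999 -0.438 -0.323] F [2.1 4.8 1.4] op 43.86 q7 1.43 16.25
```

The moment holds near 0.32 Nm, against about 0.1 before, so this is the stop. I'll ease off a degree and lift gently.

```bash
python3 -m jog '[[[0,0,0,0,0,0.02],[0,0,-0.0005,0,0,0]]]'>/dev/null; python3 m.py; python3 -m jog '[[[0,0,-0.0007,0,0,0],[0,0,-0.0008,0,0,0]]]'>/dev/null; python3 m.py
```

```text
yaw 98.33 pos [ 0.5169 -0.0142  0.0648] mom [ 1.055 -0.596 -0.091] F [ 2.5  4.8 -2.4] op 43.63 q7 1.42 16.5
yaw 98.3 pos [ 0.5159 -0.0147  0.066 ] mom [ 1.079 -0.409 -0.042] F [ 2.   5.3 -5.8] op 43.61 q7 1.42 16.75
```

```bash
python3 -m jog '[[[-0.0005,0.0015,0,0,0,0],[0,0,0,0,0,0]]]'>/dev/null; python3 m.py; python3 -m jog '[[[0,0,-0.0005,0,0,0],[0,0,-0.0005,0,0,0]]]'>/dev/null; python3 m.py
```

```text
yaw 98.21 pos [ 0.5161 -0.0145  0.0664] mom [ 0.216 -0.272 -0.039] F [ 2.1  0.  -4. ] op 43.7 q7 1.42 17.0
yaw 98.21 pos [ 0.5163 -0.0143  0.0675] mom [-0.14  -0.174 -0.091] F [ 0.3 -0.3 -2.4] op 43.88 q7 1.42 17.25
```

```bash
python3 -m jog '[[[0,0,-0.002,0,0,0],[0,0,-0.002,0,0,0]]]'>/dev/null; python3 m.py; python3 -m jog '[[[0,0,-0.003,0,0,0],[0,0,-0.003,0,0,0]]]'>/dev/null; python3 m.py
```

```text
yaw 98.24 pos [ 0.5166 -0.0137  0.0716] mom [-0.075 -0.138 -0.083] F [ 0.5  0.2 -3.1] op 43.81 q7 1.42 17.5
yaw 98.28 pos [ 0.5167 -0.0132  0.0777] mom [-0.013 -0.062 -0.046] F [ 1.4  0.2 -2.7] op 43.61 q7 1.42 17.75
```

```bash
python3 -m jog '[[[0,0,-0.005,0,0,0],[0,0,-0.01,0,0,0],[0,0,-0.015,0,0,0],[0,0,-0.015,0,0,0],[0,0,-0.015,0,0,0],[0,0,-0.015,0,0,0],[0,0,0,0,0,0]]]' 0 15 >/dev/null; python3 m.py; python3 - <<'E'
from h import *
t=snapshot("scene");f=t["frame"][200:330,240:370]
cv2.imwrite("pics/g.png",cv2.resize(f,None,fx=4,fy=4,interpolation=cv2.INTER_CUBIC)[:,:,::-1])
E
```

```text
yaw 98.25 pos [ 0.5177 -0.0133  0.1539] mom [0.017 0.    0.012] F [-0.4  0.4 -0.8] op 43.57 q7 1.45 18.625
```

View pics/g.png

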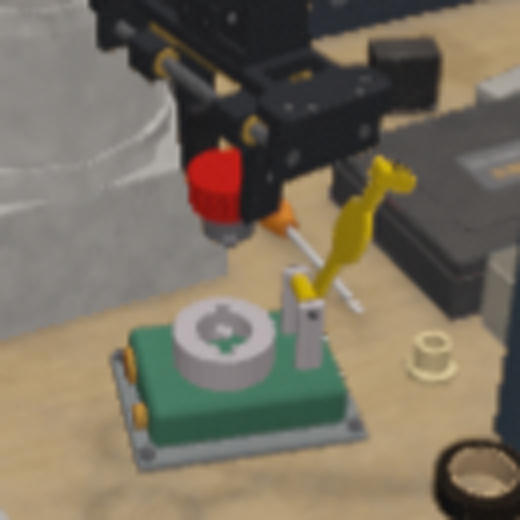

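The cap is in the hand at crop (218,185), the neck is empty at (225,340), and the tab is still back. Now on to the tray.

```bash
python3 -m jog '[[[0.021,-0.034,0,0,0,0],[0.021,-0.035,0,0,0,0],[0.021,-0.035,0,0,0,0],[0.021,-0.035,0,0,0,0],[0.02,-0.035,0,0,0,0],[0,0,0.04,0,0,0],[0,0,0.04,0,0,0],[0,0,0.025,0,0,0],[0,0,0.01,0,0,0],[0,0,0,0,0,0],[0,0,0,0,0,0]]]' 0 15 >/dev/null; python3 m.py
```

```text
yaw 98.26 pos [ 0.4394 -0.2006  0.0382] mom [ 0.062 -0.022 -0.016] F [ 0.1 -0.1 -0.6] op 43.55 q7 1.69 20.05
```

```bash
python3 -m jog '[[[0,0,0.003,0,0,0],[0,0,0.003,0,0,0],[0,0,0,0,0,0]]]' >/dev/null; python3 m.py;  python3 -m jog '[[[0,0,0.0015,0,0,0],[0,0,0.001,0,0,0],[0,0,0,0,0,0]]]' >/dev/null; python3 m.py
```

```text
yaw 98.26 pos [ 0.4389 -0.2005  0.0315] mom [ 0.069 -0.04  -0.018] F [ 0.1 -0.2 -0.9] op 43.57 q7 1.69 20.425
yaw 98.27 pos [ 0.4389 -0.2004  0.0289] mom [ 0.069  0.008 -0.029] F [ 0.1 -0.3 -0.5] op 43.6 q7 1.69 20.8
```

```bash
python3 -m jog '[[[0,0,0.001,0,0,0],[0,0,0.001,0,0,0],[0,0,0,0,0,0]]]' >/dev/null; python3 m.py;  python3 -m jog '[[[0,0,0.001,0,0,0],[0,0,0,0,0,0]]]' >/dev/null; python3 m.py
```

```text
yaw 98.29 pos [ 0.4398 -0.2003  0.0276] mom [ 0.235 -0.023 -0.01 ] F [1.3 1.5 6.3] op 43.47 q7 1.69 21.175
yaw 98.32 pos [ 0.4404 -0.2002  0.0271] mom [ 0.45  -0.088  0.008] F [-0.4  1.6 12.6] op 43.34 q7 1.69 21.425
```

Contact with the floor. I'll release and rise.

```bash
python3 -m jog '[[[0,0,-0.001,0,0,0],[0,0,0,0,0,0],[0,0,0,0,0,0],[0,0,0,0,0,0],[0,0,-0.01,0,0,0],[0,0,-0.03,0,0,0],[0,0,-0.05,0,0,0],[0,0,-0.05,0,0,0],[0.05,-0.01,-0.05,0,0,0],[0.05,0,0,0,0,0],[0,0,0,0,0,0],[0,0,0,0,0,0]]]' 0.08 >/dev/null; python3 m.py; python3 - <<'E'
from h import *
a=[cv2.resize(snapshot(n)["frame"][y:y+140,x:x+140],(400,400),interpolation=cv2.INTER_CUBIC) for n,x,y in(("scene",240,250),("top",260,170))]
cv2.imwrite("pics/i.png",np.hstack(a)[:,:,::-1])
E
```

```text
yaw 98.26 pos [ 0.348  -0.2227  0.2112] mom [ 0.063 -0.049 -0.01 ] F [0.6 0.2 0.4] op 79.86 q7 1.87 22.925
```

View pics/i.png

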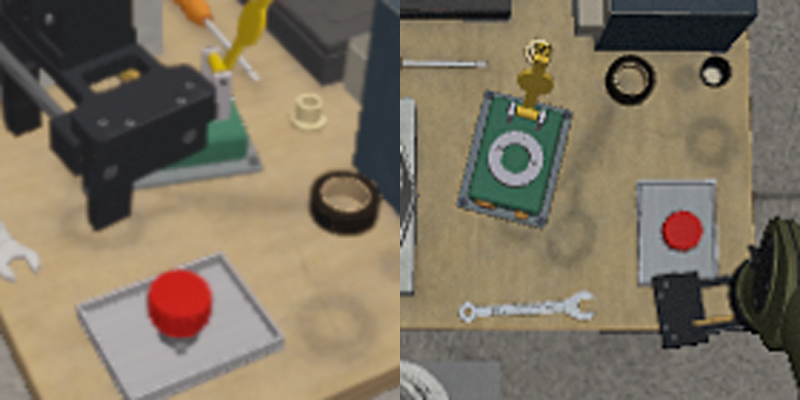

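The cap stands upright in the middle of the tray, at (180,305) in the scene view and (682,230) in the top view. The tab is still back and nothing else has moved.

```bash
python3 -c "
from plant import *
print(finish_job())"
```

```text
the job is handed in; nothing more can be done
None
```

The job is handed in at about 23 s of the 72 s allowed: the tab is flipped back, the cap is unscrewed to its stop and standing upright in the tray, and the other things look undisturbed in the last picture. The hand-in gave no verdict.

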